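# Roll the postal tube up into its display rest

### The arm

A 6-joint arm with a two-finger parallel gripper is mounted at the origin on a cart in front of the work surface, level with it; the furniture and walls round the work are solid. World frame = base frame: x ahead of the robot, y to its left, z up, the work surface at z = 0. Lengths are in m, angles in rad, forces in N, time in s.
With the tool pointing down it reaches from about 0.25 to 0.8 m from the base axis. Payload 8.5 kg.
Tool frame: the origin (TCP) lies midway between the tips of the shut fingers; the grasp point (between the pads) lies 19 mm behind it; z points along the fingers, y is the line along which they close (so a half turn about z gives the same grasp; the last joint's range is limited). The gripper opens to 85 mm and grips with 20 to 120 N. Pads are 22 mm wide; open, the fingers measure 114 mm over their backs; the gripper's body (76 mm by 85 mm) begins 54 mm behind the grasp point. The pads swing forward as they close: fully open they stand 13 mm farther back than shut.
Start: joints at [-1.26, 0.238, -0.013, 1.319, 0, 1.571], TCP at [0.161, -0.5, 0.231] pointing down, gripper open.
Joint ranges: [-2.66, 2.66], [-1.03, 1.9], [-1.14, 1.46], [-1.82, 2.27], [-1.45, 1.34], [-3.14, 3.14]. Speed limits (rad/s): [2.22, 2.22, 2.79, 3.14, 3.14, 3.14].

### API

Orientations are given as a rotation vector (axis times angle).
In Python, from cell import env gives the robot as it stands.
- The arm moves only by the tool move_arm, never from a script. Its argument "motion" is one flat list of numbers, 4 for each row, row after row: the shift along the tool's x, y, z scaled (see below), then the turn about the tool's z scaled (see below). A call has 1 to 8 rows; each row shifts and turns the commanded pose from where the row before left it, along the tool's axes as they then stand; what a row does not reach is not made up. The controller multiplies each number of a shift by 0.2 m and each number of a turn by pi rad. A row lasts 1/12 s, in which the tool goes at most 41.7 mm and 7.16 degrees, less where a joint would pass 70% of its speed; a pose out of reach is approached as far as the arm can. A call with a number of a shift or a turn outside -1 to 1 is refused whole. A call with a gripper value outside its range is refused whole. "gripper" is the opening, from 0 (shut) to 1 (fully open), set as the call begins (left out, the last holds). The fingers move at their own pace and stop on an object; the grip force is fixed at half the most. Time passes only in rows, so rows that do not move let the fingers close. It gives the time, the measured TCP pose, the force, the opening and the grip force at its end, in the units of the state.
- env.observe(): the state, without advancing time (a new reading comes with each control period).
- env.grab_frame(name): name is "scene" or "top" or "wrist"; returns a dict with "pixels" (384x512x3 uint8, red, green, blue), "z_map" (384x512 float32, m along the optical axis (not along the pixel's ray), 0 where there is no reading), "intrinsics" (3x3 intrinsics, pixels), "rvec" (rotation vector, rad) and "tvec" (3), from world to camera coordinates, as OpenCV has them; the wrist camera has in their place "tool_from_camera" (4x4, takes a point from camera to tool coordinates, whose origin is the TCP and whose axes are the flange's). Camera axes: x right, y down, z forward; pixel columns grow to the right and rows downward; lengths in m; the calibration is good to about 2 mm. A picture is of the moment at which its call begins: read the wrist's pose just before it.
- env.close_job(): hands the job in; it is judged then, once.
Trained networks look in the newest picture that a camera, given by its name, has taken for a name from the list of things; names that differ only in an ending like _2 or _b are one class to them, and where a whole thing is asked for, a point or a joint stands for the part that bears it (a point fixed in the world has none). Each returns a list of dicts, best first, with "p" (0 to 1); they miss things now and then, are a little off and sometimes report something else, mostly with a low value. They report only what shows in the picture. A call takes as long as a camera call.
- env.search_frame(name, camera): "position" ([x, y, z] in m, in the coordinates of the camera as it stood for that picture, good to about 4 mm: the middle of the surface that is visible of it).
- env.cut_out(name, camera): "pixels" (384x512 bool, what is visible of it).
The state is a dict: "clock": time; "joint_positions": joint angles; "qvel": joint speeds; "joint_efforts": joint torques, N m; "tcp_pos": TCP position; "tcp_rot": TCP orientation; "force": force on the tool from outside, world axes, zero at the start; "ft_torque": the same for the moment, N m; "opening": finger opening in m; "finger_force": force on a finger pad.
Only numpy, scipy, OpenCV 4.12 (cv2) and the standard library are available. Lean on these libraries where they do the work, as an engineer would, in place of code of your own. Each camera call takes 0.05 s, during which the arm holds its last target. There are 200 camera calls.

### The job

Push the cardboard postal tube up the slope of the wooden tube rest until it drops into the trough at the top and lies against the stop board. Only push it, gently, with the fingers behind it all the way up, so that it never rolls freely on the slope and is never picked up. Leave the shop goods standing around it alone.

Things in the scene. Friction and masses are not known exactly. Their poses are not given: they have to be found in the camera images.
- tube_rest: Pale wooden tube rest fixed to the table, 272 mm long (its x, uphill, away from the robot), 204 wide (y), 62 high. Origin: centre of its underside, on the table top. Front lip 5 mm high at x = -136 to -128 mm, then a level landing, surface 12 mm above the table, to x = -36, then slope, trough and stop. Cheeks 9 mm thick, inner faces at y = +-93 mm, stand 26 mm above landing and slope.
- tube_seat (a point): Where the tube's middle lies when home: x = +95.5 mm, y = 0, 51 mm above the table in the frame of the tube rest, same axes. Behind the crest the surface drops 5 mm into a level grey-lined trough (25 mm above the table, x = +79 to +122 mm); the upright stop board, with a black strip, stands at x = +122 to +136 mm, 62 mm high.
- slope_mid (a point): Middle of the surface of the plane white 9 degree slope: x = +21.5 mm, y = 0, 21 mm above the table in the frame of the tube rest. Its x points uphill along the slope, its z square out of it. The slope runs from x = -36 mm (12 mm above the table) to its crest at x = +79 mm (30 mm above the table), in the frame of the tube rest.
- wrap_tube: Loose postal tube lying across the landing between the cheeks: brown cardboard, 49 mm in diameter, blue band round its middle, white end caps 52 mm in diameter that it rolls on, 170 mm long, about 0.15 kg, friction about 0.4, rolls easily. Origin: its middle, 26 mm above what it lies on. Its y runs along it (within 0.1 rad of the rest's y at the start); its x and z turn as it rolls.
- bird_blue: Small blue-grey bird ornament with an orange beak, 36 x 64 x 45 mm, loose, in front and to the left of the tube rest. Origin: centre of its underside.
- candle: Candle in a white jar with ochre stripes, 61 mm in diameter, 60 mm high, loose, in front and to the right of the tube rest. Origin: centre of its underside.
- bowl: Sand-coloured bowl, 115 mm in diameter, 59 mm high, loose, on the left. Origin: centre of its underside.
- mug: White mug, 82 x 112 x 94 mm with its handle, loose, on the right. Origin: centre of its underside.
- tulip: Orange tulip-shaped vase, 74 mm in diameter, 87 mm high, loose, on the right. Origin: centre of its underside.
- pot: Speckled grey-white pinch pot, 53 mm in diameter, 38 mm high, loose, on the right. Origin: centre of its underside.

How it is judged:
On the way:
1. the tube is on the slope, rolling up on it (x of wrap_tube in the frame of tube_rest between -0.015 and 0.06 m and z of wrap_tube in the frame of slope_mid below 0.032 m), for 0.1 s.
At the end, for the whole second after the job is handed in: The tube lies at rest in the trough against the stop board: its middle within 6 mm along and 12 mm across and 4 mm in height of tube_seat, its axis within 0.06 rad of the rest's y (x of wrap_tube in the frame of tube_seat between -0.006 and 0.006 m and y of wrap_tube in the frame of tube_seat between -0.012 and 0.012 m and z of wrap_tube in the frame of tube_seat between -0.004 and 0.004 m and angle between the y axis of wrap_tube and the y axis of tube_rest, either way round below 0.06 rad and linear speed of wrap_tube below 0.02 m/s and angular speed of wrap_tube below 0.3 rad/s); the robot touches nothing.
It fails at once if the tube rolls freely on the slope (faster than 0.15 m/s with no finger on it) (x of wrap_tube in the frame of tube_rest between -0.03 and 0.073 m and linear speed of wrap_tube above 0.15 m/s and contact force between each of the fingers, the arm and wrap_tube below 0.005 N).
It fails at once if the tube is picked up off the rest (z of wrap_tube in the frame of tube_rest above 0.07 m or (x of wrap_tube in the frame of tube_rest below -0.04 m and z of wrap_tube in the frame of tube_rest above 0.05 m) or (x of wrap_tube in the frame of tube_rest between -0.03 and 0.073 m and z of wrap_tube in the frame of slope_mid above 0.036 m)).
It fails at once if the tube leaves the rest (z of wrap_tube in the frame of tube_rest below 0.03 m or x of wrap_tube in the frame of tube_rest below -0.125 m).
It fails at once if the tube is pushed harder than 30 N (contact force between the fingers and wrap_tube above 30 N).
It fails at once if one of the shop goods round the rest is moved more than 20 mm or tipped (distance of any of bird_blue, candle, bowl, mug, tulip, pot from where it was at the start of the episode above 0.02 m or angle between any of bird_blue, candle, bowl, mug, tulip, pot's own z axis and vertical above 0.4 rad).
It also fails if it takes over 48 s, if anything falls off the work surface, if the arm or the gripper's body presses on something with over 40 N, if the wrist force passes 120 N, or if a joint passes its speed limit or range.

## Working session

There is one attempt and no reset: what is moved stays moved. The work goes in short steps, Python scripts to look and compute and a tool call to move; the robot and the scene stay as the last step left them, time stands still between calls to the robot, and variables do not carry over. Pictures are saved under pics/ and viewed, at most 10 in all, crops included, and the job is handed in when it is done.

Besides the shell and the picture viewer there is one more tool, called as name(argument=value, ...) on one line, values as JSON. move_arm: Moves the arm, as the interface text tells. Its arguments: {"type":"object","properties":{"motion":{"type":"array","items":{"type":"number","minimum":-1,"maximum":1}},"gripper":{"type":"number"}},"required":["motion"]}

```bash
mkdir -p pics; cat > h.py <<'E'
import numpy as np, cv2
from cell import env
def frame(n):
    f=env.grab_frame(n); 
    R=cv2.Rodrigues(np.array(f["rvec"],float))[0]; t=np.array(f["tvec"],float).ravel()
    z=f["z_map"]; K=f["intrinsics"]; v,u=np.mgrid[:384,:512]
    P=np.stack([(u-K[0,2])/K[0,0]*z,(v-K[1,2])/K[1,1]*z,z],-1)
    W=(P-t)@R; W[z==0]=np.nan
    return f,W,R,t
E
python3 - <<'E'
from h import *
s=env.observe(); print(s)
fs=[]
for n in("top","scene"):
    f,W,R,t=frame(n); fs.append(f["pixels"]); np.save(n+".npy",W)
    print(n,-R.T@t)
    for k in("tube_rest","wrap_tube","bird_blue","candle","bowl","mug","tulip","pot"):
        r=env.search_frame(k,n)[:1]
        c=env.cut_out(k,n)[:1]
        if r: print(k,round(r[0]["p"],2),np.round((np.array(r[0]["position"])-t)@R,3),end=' ')
        if c:
            m=c[0]["pixels"]; w=W[m]; w=w[~np.isnan(w[:,0])]; print(m.sum(),np.round(np.percentile(w,[2,50,98],axis=0),3).tolist())
            np.save(f"m_{n}_{k}.npy",m)
    cv2.imwrite(f"pics/{n}.png",f["pixels"][...,::-1])
E
```

```text
{'clock': 0.0, 'joint_positions': array([-1.26000726e+00,  2.38788601e-01, -1.42553608e-02,  1.31923494e+00,
        8.39503462e-06,  1.57081177e+00]), 'qvel': array([ 0.00076334, -0.00191669,  0.00107569,  0.00148671, -0.00063894,
       -0.00039602]), 'joint_efforts': array([ 4.31670114e-04, -5.38781297e+01,  3.46434152e+01,  1.87566370e-02,
       -3.78646882e-05, -2.95658367e-06]), 'tcp_pos': array([ 0.16042064, -0.49943667,  0.23067312]), 'tcp_rot': array([-3.10229356e+00, -4.85973098e-01,  3.47259954e-04]), 'force': array([-0.28786641, -0.2276614 , -0.19511525]), 'ft_torque': array([ 0.03698708, -0.00945568,  0.002657  ]), 'finger_force': 0.0, 'opening': 0.08531813670279446}
top [0.19248866 0.01929713 1.39811379]
tube_rest 0.81 [0.554 0.046 0.025] 5391 [[0.396, -0.057, 0.007], [0.552, 0.045, 0.023], [0.66, 0.142, 0.062]]
wrap_tube 0.88 [0.456 0.039 0.057] 1004 [[0.432, -0.047, 0.013], [0.457, 0.037, 0.058], [0.487, 0.117, 0.066]]
bird_blue 0.53 [0.385 0.277 0.035] 175 [[0.37, 0.253, 0.002], [0.384, 0.279, 0.035], [0.4, 0.307, 0.046]]
candle 0.89 [ 0.398 -0.186  0.05 ] 422 [[0.3
[... 485 characters left out ...]
51 0.052 0.028] 4687 [[0.388, -0.06, -0.001], [0.551, 0.055, 0.023], [0.658, 0.153, 0.06]]
wrap_tube 0.81 [0.446 0.053 0.049] 1003 [[0.428, -0.048, 0.022], [0.445, 0.049, 0.052], [0.476, 0.122, 0.063]]
bird_blue 0.85 [0.378 0.282 0.031] 247 [[0.366, 0.258, 0.013], [0.375, 0.283, 0.031], [0.389, 0.305, 0.044]]
candle 0.4 [ 0.407 -0.169  0.046] bowl 0.83 [0.465 0.402 0.033] 1690 [[0.388, 0.351, 0.007], [0.466, 0.401, 0.034], [0.498, 0.458, 0.058]]
mug 0.49 [ 0.407 -0.163  0.046] tulip 0.61 [ 0.552 -0.337  0.06 ] 199 [[0.508, -0.392, -0.001], [0.551, -0.338, 0.058], [0.58, -0.302, 0.101]]
pot 0.57 [ 0.489 -0.231  0.021] 215 [[0.469, -0.263, 0.005], [0.494, -0.234, 0.023], [0.52, -0.211, 0.036]]
```

```bash
python3 - <<'E'
import numpy as np, cv2
from scipy.spatial import cKDTree
from scipy.optimize import minimize
W=np.load("top.npy")
roi=(abs(W[...,0]-.52)<.2)&(abs(W[...,1]-.045)<.15)
m=np.load("m_top_tube_rest.npy"); t=np.load("m_top_wrap_tube.npy")
p=W[m&(W[...,2]>.008)]; p=p[~np.isnan(p[:,0])]
print(cv2.minAreaRect(p[:,:2].astype(np.float32)*1000))
# stop board top
s=W[m&(W[...,2]>.056)&(W[...,0]>.6)]; print("stop",len(s),s.mean(0),np.percentile(s,[3,97],axis=0)); print(np.degrees(np.arctan(np.polyfit(s[:,1],s[:,0],1)[0])), cv2.minAreaRect(s[:,:2].astype(np.float32)*1000))
# slope plane: white surface
th=None
q=W[t]; q=q[(q[:,2]>.045)]; print("tube",cv2.minAreaRect(q[:,:2].astype(np.float32)*1000), np.degrees(np.arctan(np.polyfit(q[:,1],q[:,0],1)[0])),np.percentile(q,[2,50,98],axis=0))
q=W[m]; q=q[(q[:,0]>.53)&(q[:,0]<.60)&(abs(q[:,1]-.045)<.07)]; A=np.c_[q[:,:2],np.ones(len(q))]; c=np.linalg.lstsq(A,q[:,2],rcond=None)[0]; print("slope",c, np.degrees(np.arctan2(c[1],c[0])),len(q))
a=cv2.imread("pics/top.png"); b=cv2.imread("pics/scene.png")
cv2.imwrite("pics/both.png",cv2.resize(np.vstack([cv2.resize(a[60:330,:],(800,422))]),(800,422)))
E
```

```text
((530.4827880859375, 42.89524841308594), (274.79620361328125, 203.84495544433594), 3.8382503986358643)
stop 348 [0.65305445 0.04961129 0.06109352] [[ 0.61214461 -0.04733517  0.05642372]
 [ 0.66856699  0.14707403  0.06670874]]
-2.3166170388467076 ((635.8421020507812, 48.61664962768555), (68.15953063964844, 203.8247528076172), 0.04969177395105362)
tube ((461.43560791015625, 34.479896545410156), (48.40959167480469, 170.3724365234375), 6.262458801269531) -5.760322351509732 [[ 0.43418556 -0.04732225  0.04660211]
 [ 0.45864563  0.0342794   0.05904005]
 [ 0.48630794  0.11501594  0.06649364]]
slope [ 0.15444638  0.01096212 -0.06438974] 4.059865918770894 1073
```

View pics/top.png

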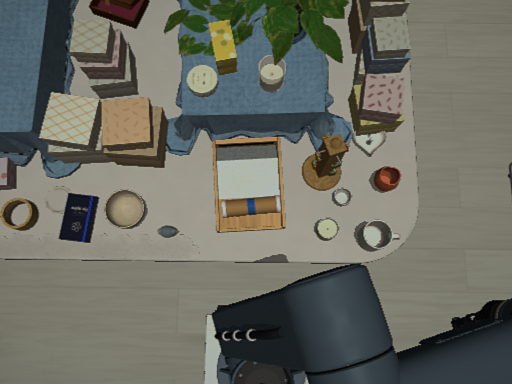

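View pics/scene.png

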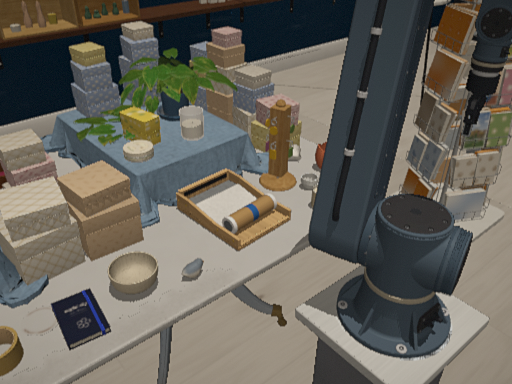

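move_arm(motion=[0, 0, 0, 0.026, 0, 0, 0, 0.026, 0, 0, 0, 0.0256, 0.07, -0.13, 0, 0, 0.07, -0.13, 0, 0, 0.07, -0.13, 0, 0, 0.07, -0.13, 0, 0, 0.07, -0.13, 0, 0], gripper=1)

```text
clock: 2.37
tcp_pos: [0.2219, -0.3642, 0.2313]
tcp_rot: [3.14, 0.104, 0.0]
force: [0.5, 0.1, 0.4]
opening: 0.0853
finger_force: 0.0
```

move_arm(motion=[0.07, -0.13, 0, 0, 0.07, -0.13, 0, 0, 0.07, -0.13, 0, 0, 0.07, -0.13, 0, 0, 0.07, -0.13, 0, 0, 0.07, -0.13, 0, 0, 0.07, -0.13, 0, 0, 0.07, -0.13, 0, 0])

```text
clock: 3.03
tcp_pos: [0.3198, -0.1491, 0.2315]
tcp_rot: [3.14, 0.105, 0.001]
force: [0.2, -0.9, 0.3]
opening: 0.0853
finger_force: 0.0
```

move_arm(motion=[0.08, -0.148, 0, 0, 0.08, -0.148, 0, 0, 0.08, -0.148, 0, 0, 0.08, -0.148, 0, 0, 0.08, -0.148, 0, 0, 0.08, -0.148, 0, 0, 0, 0, 0.2, 0, 0, 0, 0.2, 0])

```text
clock: 3.7
tcp_pos: [0.4063, 0.0315, 0.1518]
tcp_rot: [-3.136, -0.118, -0.009]
force: [0.6, -0.1, 0.1]
opening: 0.0856
finger_force: 0.0
```

```bash
python3 - <<'E'
from h import *
s=env.observe(); print(s["tcp_pos"],s["tcp_rot"])
f=env.grab_frame("wrist"); T=np.array(f["tool_from_camera"])
R=cv2.Rodrigues(s["tcp_rot"])[0]
z=f["z_map"]; K=f["intrinsics"]; v,u=np.mgrid[:384,:512]
P=np.stack([(u-K[0,2])/K[0,0]*z,(v-K[1,2])/K[1,1]*z,z],-1)
W=(P@T[:3,:3].T+T[:3,3])@R.T+s["tcp_pos"]; W[z==0]=np.nan
for k in("wrap_tube","tube_rest"):
    for c in env.cut_out(k,"wrist")[:1]:
        w=W[c["pixels"]]; w=w[~np.isnan(w[:,0])]
        print(k,c["p"],np.percentile(w,[2,50,98],axis=0).round(4).tolist(),cv2.minAreaRect((w[w[:,2]>.045] if k=="wrap_tube" else w[w[:,2]>.008])[:,:2].astype(np.float32)*1000))
cv2.imwrite("pics/w1.png",f["pixels"][...,::-1])
E
```

```text
[0.40626133 0.03149171 0.15183982] [-3.13582821 -0.11842175 -0.0086544 ]
wrap_tube 0.55 [[0.436, -0.0444, 0.0438], [0.4645, 0.0357, 0.0604], [0.49, 0.1174, 0.0643]] ((461.9248352050781, 36.32512283325195), (48.793277740478516, 169.9695281982422), 6.42236328125)
tube_rest 0.92 [[0.3968, -0.0568, 0.0117], [0.5167, 0.0447, 0.0189], [0.568, 0.141, 0.0469]] ((481.1734619140625, 41.44800567626953), (175.35086059570312, 204.4705352783203), 4.253888130187988)
```

View pics/w1.png

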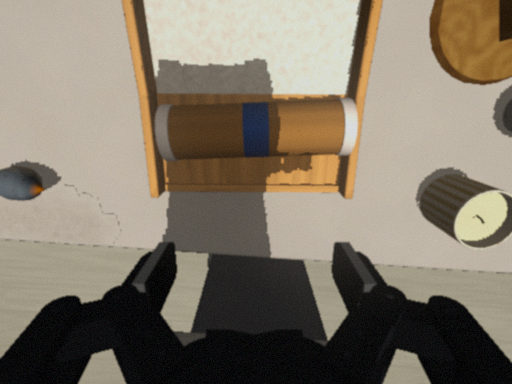

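move_arm(motion=[0.02, 0, 0, 0, 0.02, 0, 0.15, 0, 0, 0, 0.15, 0, 0, 0, 0.15, 0, 0, 0, 0.11, 0, 0, 0, 0.07, 0, 0, 0, 0.04, 0, 0, 0, 0, 0])

```text
clock: 4.52
tcp_pos: [0.4129, 0.0303, 0.0178]
tcp_rot: [-3.136, -0.111, -0.001]
force: [0.3, 0.2, 0.5]
opening: 0.0853
finger_force: 0.0
```

```bash
cat >> h.py <<'E'
C=np.array([.530,.043]); a=.067; Rr=np.array([[np.cos(a),np.sin(a)],[-np.sin(a),np.cos(a)]])
def wr():
    s=env.observe(); f=env.grab_frame("wrist"); T=np.array(f["tool_from_camera"])
    R=cv2.Rodrigues(s["tcp_rot"])[0]
    z=f["z_map"]; K=f["intrinsics"]; v,u=np.mgrid[:384,:512]
    P=np.stack([(u-K[0,2])/K[0,0]*z,(v-K[1,2])/K[1,1]*z,z],-1)
    W=(P@T[:3,:3].T+T[:3,3])@R.T+s["tcp_pos"]; W[z==0]=np.nan
    print("tcp rest",Rr@(s["tcp_pos"][:2]-C),s["tcp_pos"][2],s["tcp_rot"],"F",s["force"])
    rep("wrist",W); return f,W
def rep(n,W):
    for c in env.cut_out("wrap_tube",n)[:1]:
        w=W[c["pixels"]]; w=w[~np.isnan(w[:,0])]; w[:,:2]=(w[:,:2]-C)@Rr.T
        print(n,"tube rest",round(c["p"],2),np.percentile(w,[2,50,98],axis=0).round(4).tolist(),cv2.minAreaRect(w[:,:2].astype(np.float32)*1000))
E
python3 - <<'E'
from h import *
f,W=wr(); cv2.imwrite("pics/w2.png",f["pixels"][...,::-1])
f,W,_,_=frame("top"); rep("top",W)
f,W,_,_=frame("scene"); rep("scene",W)
E
```

```text
tcp rest [-0.11765453 -0.0048633 ] 0.01779500771739864 [-3.13628679e+00 -1.10906402e-01 -1.42678042e-03] F [0.32472808 0.22948295 0.54966354]
wrist tube rest 0.89 [[-0.0883, -0.0833, 0.0424], [-0.0625, -0.0038, 0.0607], [-0.0437, 0.0788, 0.0643]] ((-76.75967407226562, -0.8804779052734375), (67.2467041015625, 281.3485107421875), 2.518655300140381)
top tube rest 0.66 [[-0.0424, -0.4617, -0.0013], [-0.0043, -0.4179, 0.0483], [0.0325, -0.3775, 0.0867]] ((0.9226436614990234, -423.33453369140625), (77.35513305664062, 104.61624145507812), 41.039730072021484)
scene tube rest 0.88 [[-0.1272, -0.0613, 0.0115], [-0.09, 0.0587, 0.0447], [-0.052, 0.0832, 0.0867]] ((-77.55704498291016, 13.769912719726562), (128.7027130126953, 158.80862426757812), 39.46567153930664)
```

View pics/w2.png

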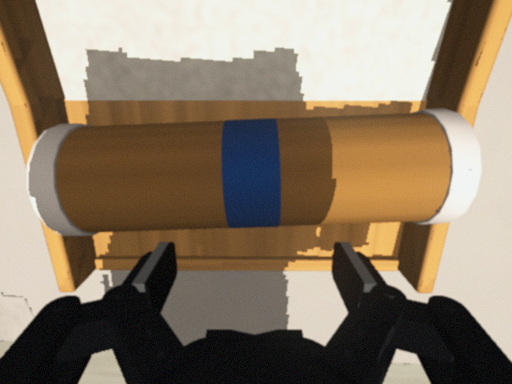

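move_arm(motion=[0.013, 0, 0, 0, 0.013, 0, 0, 0, 0.013, 0, 0, 0, 0.013, 0, 0, 0, 0.013, 0, 0, 0, 0.013, 0, 0, 0, 0.013, 0, 0, 0, 0.013, 0, 0, 0])

```text
clock: 5.48
tcp_pos: [0.4326, 0.032, 0.0173]
tcp_rot: [-3.136, -0.112, 0.0]
force: [-0.4, 1.0, 0.0]
opening: 0.0853
finger_force: 0.1
```

```bash
python3 - <<'E'
from h import *
wr()
E
```

```text
tcp rest [-0.09790292 -0.00441672] 0.017260526306678334 [-3.13624866e+00 -1.12293891e-01  4.34722104e-04] F [-0.41956222  1.02008592  0.0440707 ]
wrist tube rest 0.56 [[-0.0783, -0.0828, 0.0409], [-0.0523, -0.0031, 0.0605], [-0.0347, 0.0792, 0.0643]] ((-69.64485168457031, -1.1229400634765625), (74.03047943115234, 281.905029296875), 1.1404314041137695)
```

move_arm(motion=[0.014, 0, 0, 0, 0.015, 0, 0, 0, 0.015, 0, 0, 0, 0.015, 0, 0, 0, 0.015, 0, 0, 0, 0.015, 0, 0, 0, 0.015, 0, -0.002, 0, 0.015, 0, -0.0024, 0])

```text
clock: 6.25
tcp_pos: [0.4563, 0.0337, 0.0182]
tcp_rot: [-3.136, -0.112, 0.0]
force: [-0.5, -0.3, -0.1]
opening: 0.0856
finger_force: 0.1
```

move_arm(motion=[0.015, 0, -0.0024, 0, 0.015, 0, -0.0024, 0, 0.015, 0, -0.0024, 0, 0.015, 0, -0.0024, 0, 0.015, 0, -0.0024, 0, 0.015, 0, -0.0024, 0, 0.015, 0, -0.0024, 0, 0.015, 0, -0.0024, 0])

```text
clock: 6.92
tcp_pos: [0.4803, 0.0354, 0.0221]
tcp_rot: [-3.136, -0.112, 0.0]
force: [0.2, -0.2, 0.5]
opening: 0.0855
finger_force: 0.3
```

```bash
python3 - <<'E'
from h import *
f,W=wr(); cv2.imwrite("pics/w3.png",f["pixels"][...,::-1])
E
```

```text
tcp rest [-0.05009657 -0.00423353] 0.022086115270017994 [-3.13625973e+00 -1.12289523e-01  2.94584392e-04] F [ 0.17393199 -0.19530429  0.54060373]
wrist tube rest 0.64 [[-0.0303, -0.0808, 0.0452], [-0.0048, -0.0013, 0.0646], [0.0127, 0.0812, 0.0684]] ((-23.506071090698242, 1.974700927734375), (73.0239486694336, 288.65716552734375), 2.2599971294403076)
```

View pics/w3.png

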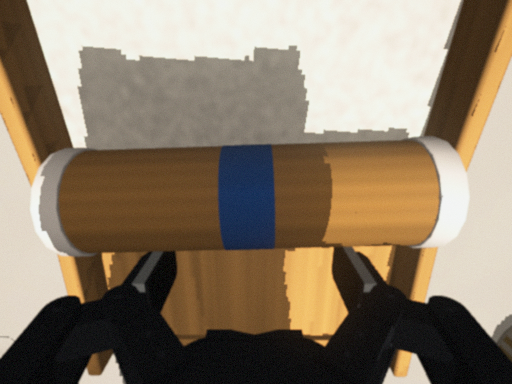

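move_arm(motion=[0.015, 0, -0.0024, 0, 0.015, 0, -0.0024, 0, 0.015, 0, -0.0024, 0, 0.015, 0, -0.0024, 0, 0.015, 0, -0.0024, 0, 0.015, 0, -0.0024, 0, 0.015, 0, -0.0024, 0, 0.015, 0, -0.0024, 0])

```text
clock: 7.68
tcp_pos: [0.5043, 0.0371, 0.0259]
tcp_rot: [-3.136, -0.112, 0.0]
force: [-0.2, 0.6, 1.3]
opening: 0.0852
finger_force: 0.3
```

move_arm(motion=[0.015, 0, -0.0024, 0, 0.015, 0, -0.0024, 0, 0.015, 0, -0.0024, 0, 0.015, 0, -0.0024, 0, 0.015, 0, -0.0024, 0, 0.015, 0, -0.0024, 0, 0.015, 0, -0.0024, 0, 0.015, 0, -0.0024, 0])

```text
clock: 8.35
tcp_pos: [0.5282, 0.0388, 0.0298]
tcp_rot: [-3.136, -0.112, 0.0]
force: [-0.3, 0.2, 0.3]
opening: 0.0853
finger_force: 0.3
```

```bash
python3 - <<'E'
from h import *
f,W=wr(); cv2.imwrite("pics/w4.png",f["pixels"][...,::-1])
E
```

```text
tcp rest [-0.00208978 -0.00402998] 0.029766779470097256 [-3.13628344e+00 -1.12285974e-01  2.38238943e-04] F [-0.27960486  0.18971996  0.30142226]
wrist tube rest 0.79 [[0.0176, -0.0787, 0.0536], [0.0431, 0.0007, 0.0722], [0.0605, 0.083, 0.076]] ((22.519390106201172, 9.820938110351562), (288.34429931640625, 83.22161865234375), 89.87677764892578)
```

View pics/w4.png

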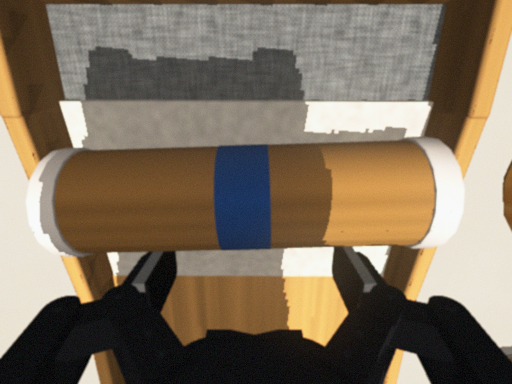

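move_arm(motion=[0.015, 0, -0.0024, 0, 0.015, 0, -0.0024, 0, 0.015, 0, -0.0024, 0, 0.015, 0, -0.0024, 0, 0.015, 0, -0.0024, 0, 0.015, 0, -0.0024, 0, 0.015, 0, -0.0024, 0, 0.015, 0, -0.0024, 0])

```text
clock: 9.12
tcp_pos: [0.5522, 0.0406, 0.0336]
tcp_rot: [-3.136, -0.112, 0.0]
force: [-0.2, -0.2, 0.3]
opening: 0.0855
finger_force: 0.3
```

move_arm(motion=[0.015, 0, -0.0024, 0, 0.015, 0, -0.0024, 0, 0.01, 0, -0.0016, 0, 0.01, 0, -0.001, 0, 0.01, 0, 0, 0, 0.01, 0, 0, 0, 0.01, 0, 0, 0, 0.01, 0, 0, 0])

```text
clock: 9.78
tcp_pos: [0.57, 0.0418, 0.035]
tcp_rot: [-3.136, -0.112, 0.0]
force: [-0.2, 0.3, 0.4]
opening: 0.0853
finger_force: 0.1
```

```bash
python3 - <<'E'
from h import *
f,W=wr(); cv2.imwrite("pics/w5.png",f["pixels"][...,::-1])
E
```

```text
tcp rest [ 0.03982982 -0.00383624] 0.03502494094990578 [-3.13624489e+00 -1.12305261e-01  1.64721071e-04] F [-0.23387904  0.33142396  0.41232433]
wrist tube rest 0.98 [[0.0596, -0.0773, 0.0594], [0.0851, 0.0022, 0.0785], [0.1024, 0.0844, 0.0822]] ((78.23579406738281, -1.3578643798828125), (49.805240631103516, 193.19427490234375), 2.3014001846313477)
```

View pics/w5.png

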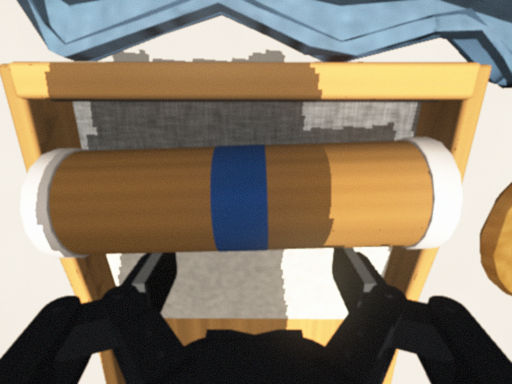

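move_arm(motion=[0.01, 0, 0, 0, 0.01, 0, 0, 0, 0.01, 0, 0, 0, 0.01, 0, 0, 0, 0.01, 0, 0, 0, 0.005, 0, 0, 0, 0, 0, 0, 0, 0, 0, 0, 0])

```text
clock: 10.55
tcp_pos: [0.5808, 0.0426, 0.035]
tcp_rot: [-3.136, -0.112, 0.0]
force: [1.6, -0.1, 0.2]
opening: 0.0856
finger_force: 0.0
```

```bash
python3 - <<'E'
from h import *
f,W=wr(); cv2.imwrite("pics/w6.png",f["pixels"][...,::-1])
E
```

```text
tcp rest [ 0.05062952 -0.00378288] 0.03496278255384374 [-3.13621129e+00 -1.12272160e-01  4.26108603e-04] F [ 1.56703098 -0.07183033  0.1869029 ]
wrist tube rest 0.6 [[0.0767, -0.0772, 0.0558], [0.1022, 0.0037, 0.0738], [0.1194, 0.0853, 0.0775]] ((86.26417541503906, 30.717178344726562), (73.0947494506836, 255.1075897216797), 1.8924813270568848)
```

View pics/w6.png

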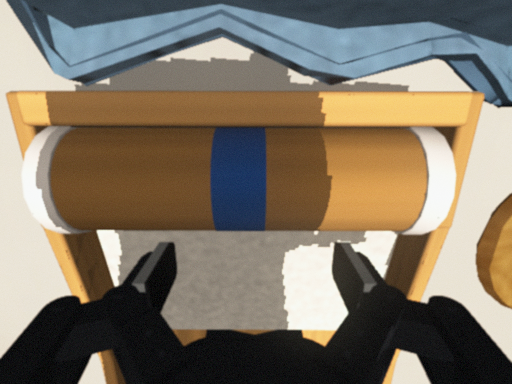

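The tube lies in the trough against the stop board (tube edges at rows 126 and 230), and the fingers (row ~245) are clear of it. I'll back off.

move_arm(motion=[-0.05, 0, 0, 0, -0.1, 0, 0, 0, -0.05, 0, -0.1, 0, 0, 0, -0.15, 0, 0, 0, -0.15, 0, 0, 0, -0.1, 0, 0, 0, 0, 0, 0, 0, 0, 0])

```text
clock: 11.32
tcp_pos: [0.5416, 0.0395, 0.1361]
tcp_rot: [-3.136, -0.112, -0.004]
force: [-0.4, -0.3, -0.5]
opening: 0.085
finger_force: 0.0
```

```bash
python3 - <<'E'
from h import *
wr()
print(env.close_job())
E
```

```text
tcp rest [ 0.01132844 -0.00430243] 0.13613957569666618 [-3.13616591 -0.11231975 -0.00393383] F [-0.37118213 -0.31093489 -0.54647643]
wrist tube rest 0.66 [[0.0728, -0.077, 0.0584], [0.0963, 0.004, 0.0739], [0.1182, 0.0854, 0.0776]] ((95.27877807617188, 4.154960632324219), (51.28758239746094, 190.55235290527344), 0.7045644521713257)
the job is handed in; nothing more can be done
None
```

The tube was pushed up the slope with both fingers behind it, dropped into the trough and lies against the stop board (last camera estimate about 0.2 mm along and 4 mm across from the seat); the arm has backed clear and the job is handed in at about 11 s, with no verdict returned.

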